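Unpack the sample jars into the carrier

TASK

Unpack the delivery case: pinch the orange snap tab inward while lifting the white cover off, and lay the cover flat, right way up, on the middle of the flat grey mat. Then stand every jar from the case upright in a cell of the aluminium carrier, and once all are in, swing the carrier's steel keeper bar over them until it rests home in the red catch. Leave the bottles and the paper cup on the bench standing where they are.

Things in the scene. Friction and masses are not known exactly. Their poses are not given: they have to be found in the camera images.
- case: Blue open-topped case, fixed, 116 mm (x) by 208 mm (y) by 58 mm high, walls and floor 4 mm. Origin: centre of underside; z up. Jars stand on the inner floor (4 mm up) in one row along its y, pitch about 40 mm, between two low rails (faces at x = +-19 mm, tops 12 mm up). 108 mm clear inside across x: grip jars with the fingers closing along the case's x.
- cover: White loose cover of the case, 140 g, plate 116 x 208 x 4 mm. Origin: centre of the plate's underside; z up. On the case its axes match the case's, origin 58 mm above the case's. Ribs, the stem and two front lips (out to x = -63 mm) reach 14 mm below: laid flat, its origin is 14 mm above the surface. On top a white grip rib, 40 mm along y, +x face at x = -4 mm, faces the orange tab at the -x edge.
- snap_tab (a joint): Orange snap tab of the cover, in m: 0 = sprung out (latched), 0.008 = pressed in fully, to its stop. It slides along the cover's +x; head 28 mm along y, 5 to 32 mm above the cover's origin, outer face at x = -58 mm when out. Takes 1.4 N to start, 7 N at the stop. Its barb sits in a window of the case's front wall; the cover lifts only while the tab is in by more than 5 mm.
- cover_grip (a point): Point fixed in the cover midway between the rib's +x face and the pressed tab's outer face: x = -27 mm, y = 0, 18 mm above the cover's origin (rib and tab tops are 14 mm higher, plate top 14 mm lower). With one finger on each of these faces (54 mm apart, 46 mm when pressed) a squeeze along the cover's x presses the tab and holds the cover.
- mat: Light grey rubber mat, fixed, 250 mm (its x) by 150 mm (its y) by 3 mm. Origin: centre of its underside. The cover goes here, its long (y) side along the mat's x.
- carrier: Aluminium carrier, fixed; a row of five cells along its y. Tray 50 mm (x) by 194 mm (y), floor 5 mm, walls and dividers 4 mm thick, tops 17 mm above the bench. Cells 42 mm (x) by 34 mm (y), pitch 38 mm. Origin: centre of underside; z up. Keeper pivot at its +y end; red catch, open to -x, 72 mm high, at its -y end (y -99 to -129 mm). Load with the fingers closing along its x.
- keeper (a joint): Steel keeper bar of the carrier, in rad: 0 = closed, over the row with its tip home in the red catch (limit); grows as it swings open, level, about its vertical pivot, to 1.75; at 1.57 it points to the carrier's -x. Bar 12 mm wide, tip 226 mm from the pivot, 51 to 61 mm above the bench. It stays where it is left (friction 0.05 N m), no spring or snap.
- keeper_knob (a point): Top centre of the upright red round knob on the keeper bar, 14 mm in diameter, 36 mm tall (61 to 97 mm above the bench), 140 mm from the pivot. Moves with the bar.
- pivot (a point): Pivot axis of the keeper bar, fixed in the carrier (x = 0, y = 113 mm, 55 mm above the bench).
- cell1 (a point): Centre of the floor of carrier cell 1 of 5, 5 mm above the bench (next to the catch).
- cell2 (a point): Centre of the floor of carrier cell 2 of 5, 5 mm above the bench.
- cell3 (a point): Centre of the floor of carrier cell 3 of 5, 5 mm above the bench.
- cell4 (a point): Centre of the floor of carrier cell 4 of 5, 5 mm above the bench.
- cell5 (a point): Centre of the floor of carrier cell 5 of 5, 5 mm above the bench (next to the pivot).
- jar1: Amber sample jar with white lid, a plain cylinder 28 mm in diameter and 38 mm high, 35 g. Origin: centre of its underside; z up. None if absent in this run.
- jar2: Amber sample jar with white lid, a plain cylinder 28 mm in diameter and 38 mm high, 35 g. Origin: centre of its underside; z up. None if absent in this run.
- jar3: Amber sample jar with white lid, a plain cylinder 28 mm in diameter and 38 mm high, 35 g. Origin: centre of its underside; z up. None if absent in this run.
- jar4: Amber sample jar with white lid, a plain cylinder 28 mm in diameter and 38 mm high, 35 g. Origin: centre of its underside; z up. None if absent in this run.
- jar5: Amber sample jar with white lid, a plain cylinder 28 mm in diameter and 38 mm high, 35 g. Origin: centre of its underside; z up. None if absent in this run.
- bottle1: Bystander: amber bottle, 40 mm in diameter, 85 mm high, standing on the bench. Origin: centre of its underside.
- bottle2: Bystander: amber bottle, 40 mm in diameter, 85 mm high, standing on the bench. Origin: centre of its underside.
- bottle3: Bystander: green bottle, 46 mm in diameter, 100 mm high, standing on the bench. Origin: centre of its underside.
- cup: Bystander: empty paper cup, 64 mm in diameter, 75 mm high, standing on the bench. Origin: centre of its underside.
There are look-alikes about, which are no part of the job. Leave any purple look-alike of the cover alone.

How it is judged:
On the way, in this order (a step that is already met when the one before it is completed fails the run):
1. the snap tab is pressed inward with the cover still on the case (value of joint snap_tab above 0.0055 m and distance between cover and case below 0.064 m), for 0.1 s.
2. the cover is lifted clear of the case with the tab held pressed (value of joint snap_tab above 0.0055 m and z of cover in the frame of case above 0.085 m), for 0.1 s.
3. every jar stands upright in a cell of the carrier, the keeper bar still open (x of jar1 in the frame of carrier between -0.02 and 0.02 m and y of jar1 in the frame of carrier between -0.095 and 0.095 m and z of each of jar1, jar2, jar3, jar4, jar5 in the frame of carrier below 0.01 m and angle between each of jar1, jar2, jar3, jar4, jar5's own z axis and vertical below 0.15 rad and x of jar2 in the frame of carrier between -0.02 and 0.02 m and y of jar2 in the frame of carrier between -0.095 and 0.095 m and x of jar3 in the frame of carrier between -0.02 and 0.02 m and y of jar3 in the frame of carrier between -0.095 and 0.095 m and x of jar4 in the frame of carrier between -0.02 and 0.02 m and y of jar4 in the frame of carrier between -0.095 and 0.095 m and x of jar5 in the frame of carrier between -0.02 and 0.02 m and y of jar5 in the frame of carrier between -0.095 and 0.095 m and value of joint keeper above 0.3 rad), for 0.3 s.
4. the keeper bar is swung home into the catch (value of joint keeper below 0.05 rad), for 0.2 s.
At the end, for the whole second after the job is handed in: All jars present stand upright (0.15 rad) on cell floors of the carrier (within 5 mm of the floor), the keeper bar is in its catch (below 0.05 rad), the cover lies right way up and flat (0.1 rad) on the mat, its centre within 50 mm of the mat's along both mat axes; all at rest (x of jar1 in the frame of carrier between -0.02 and 0.02 m and y of jar1 in the frame of carrier between -0.095 and 0.095 m and z of each of jar1, jar2, jar3, jar4, jar5 in the frame of carrier below 0.01 m and angle between each of jar1, jar2, jar3, jar4, jar5's own z axis and vertical below 0.15 rad and x of jar2 in the frame of carrier between -0.02 and 0.02 m and y of jar2 in the frame of carrier between -0.095 and 0.095 m and x of jar3 in the frame of carrier between -0.02 and 0.02 m and y of jar3 in the frame of carrier between -0.095 and 0.095 m and x of jar4 in the frame of carrier between -0.02 and 0.02 m and y of jar4 in the frame of carrier between -0.095 and 0.095 m and x of jar5 in the frame of carrier between -0.02 and 0.02 m and y of jar5 in the frame of carrier between -0.095 and 0.095 m and x of cover in the frame of mat between -0.05 and 0.05 m and y of cover in the frame of mat between -0.05 and 0.05 m and z of cover in the frame of mat below 0.024 m and angle between cover's own z axis and vertical below 0.1 rad and value of joint keeper below 0.05 rad and linear speed of each of cover, jar1, jar2, jar3, jar4, jar5 below 0.02 m/s); the robot touches nothing.
It fails at once if a bystander bottle or the paper cup is knocked over (angle between any of bottle1, bottle2, bottle3, cup's own z axis and vertical above 0.6 rad).
It fails at once if a bystander bottle or the paper cup is shoved more than 6 cm (distance of any of bottle1, bottle2, bottle3, cup from where it was at the start of the episode above 0.06 m).
Of jar1, jar2, jar3, jar4, jar5 only 3 to 5 are there at a start; the rules pass over those that are not, and their reading is None.
At some moment in a run one of cover may be knocked a few centimetres aside while the robot is not near it.
Once in a run the grip may slacken for a moment while it holds something.
It also fails if it takes over 210 s, if anything falls off the work surface, if the arm or the gripper's body presses on something with over 40 N, if the wrist force passes 120 N, or if a joint passes its speed limit or range.

ROBOT

A 7-joint arm with a two-finger parallel gripper is mounted at the origin on the work surface. World frame = base frame: x ahead of the robot, y to its left, z up, the work surface at z = 0. Lengths are in m, angles in rad, forces in N, time in s.
With the tool pointing down it reaches from about 0.425 to 0.975 m from the base axis. Payload 16.7 kg.
Tool frame: the origin (TCP) lies midway between the tips of the shut fingers; the grasp point (between the pads) lies 19 mm behind it; z points along the fingers, y is the direction in which the jaws open and shut (so a half turn about z gives the same grasp; the last joint's range is limited). The gripper opens to 85 mm and grips with 20 to 120 N. Pads are 22 mm wide; open, the fingers measure 114 mm over their backs; the gripper's body (76 mm by 85 mm) begins 54 mm behind the grasp point. The pads swing forward as they close: fully open they stand 13 mm farther back than shut.
Start: joints at [-0.149, 0.426, 0.074, 1.606, -0.034, 1.111, -0.067], TCP at [0.675, -0, 0.231] pointing down, gripper open.
Joint ranges: [-2.85, 2.85], [-0.5, 2.14], [-1.23, 1.37], [0.21, 2.46], [-1.02, 4.16], [0.16, 2.05], [-2.73, 2.73]. Speed limits (rad/s): [1.89, 1.89, 2.39, 2.39, 3.01, 3.01, 3.01].

INTERFACE

Orientations are given as a unit quaternion [w, x, y, z].
In Python, from station import env gives the robot as it stands.
- The arm moves only by the tool drive_tool, never from a script. Its argument "plan" is a list of rows, each a list of 5 numbers: the shift along the tool's x, y, z in cm, then the turn about the tool's z in rad, then the finger opening in cm, from 0 to 8.54. In form: [[tx, ty, tz, turn, claw], ...]. A call has 1 to 20 rows; each row is the pose to reach, as a shift and turn from the pose commanded when the call began, along the tool's axes at that moment; what a row does not reach only later rows make up. A row lasts 1/10 s, in which the tool goes at most 50 mm and 8.59 degrees, less where a joint would pass 70% of its speed; a pose out of reach is approached as far as the arm can. A call with a gripper value outside its range is refused whole. The fingers move at their own pace and stop on an object; "grip_force" is the grip in N (left out, the last holds). Time passes only in rows, so rows that repeat a pose let the fingers close. It gives the time, the measured TCP pose, the force and the opening at its end, in the units of the state.
- env.state(): the state, without advancing time (a new reading comes with each control period).
- env.grab_frame(name): name is "scene" or "side" or "wrist"; returns (picture, depth): 420x560x3 uint8, red, green, blue; 420x560 float32, m along the optical axis (not along the pixel's ray), 0 where there is no reading.
- env.calibration(name): a dict with "intrinsics" (3x3 intrinsics, pixels), "k1" (the pictures are not rectified: a ray, as slopes to the right and down, at radius r is drawn at 1 + k1 r^2 times it, then the intrinsics apply), "extrinsics" (4x4, takes a point from world to camera coordinates); the wrist camera has in their place "T_tool_cam" (4x4, takes a point from camera to tool coordinates, whose origin is the TCP and whose axes are the flange's). Camera axes: x right, y up, looking along -z (the intrinsics and any distortion apply to the point x, -y, -z); pixel columns grow to the right and rows downward; lengths in m; the calibration is good to about 2 mm. A picture is of the moment at which its call begins: read the wrist's pose just before it. calibration takes no time and is no camera call.
- env.close_job(): hands the job in, once; it reports no verdict.
The state is a dict: "clock": time; "joints": joint angles; "joint_velocities": joint speeds; "tau": joint torques, N m; "position": TCP position; "tool_rot": TCP orientation; "ft_force": force on the tool from outside, world axes, zero at the start; "wrist_torque": the same for the moment, N m; "finger_gap": finger opening in m.
Only numpy, scipy, OpenCV 4.12 (cv2) and the standard library are available. Lean on these libraries where they do the work, as an engineer would, in place of code of your own. Each camera call takes 0.05 s, during which the arm holds its last target. There are 200 camera calls.

## Working session

There is one attempt and no reset: what is moved stays moved. The work goes in short steps, Python scripts to look and compute and a tool call to move; the robot and the scene stay as the last step left them, time stands still between calls to the robot, and variables do not carry over. Pictures are saved under pics/ and viewed, about 12 in all and at most 16, crops included, and the job is handed in when it is done.

Besides the shell and the picture viewer there is one more tool, called after "Call:" by a JSON object that holds its "op" and its "data". drive_tool: Moves the arm, as the interface text tells. Its arguments: {"type":"object","properties":{"plan":{"type":"array"},"grip_force":{"type":"number"}},"required":["plan"]}

```bash
mkdir -p pics; ls
cat > h.py <<'E'
import numpy as np, cv2, json
from station import env
from scipy.spatial.transform import Rotation as R
def tool():
    s=env.state(); q=s["tool_rot"]; T=np.eye(4); T[:3,:3]=R.from_quat([q[1],q[2],q[3],q[0]]).as_matrix(); T[:3,3]=s["position"]; return T
def grab(name,fn):
    T=tool(); im,d=env.grab_frame(name); c=env.calibration(name)
    C=T@np.array(c["T_tool_cam"]) if name=="wrist" else np.linalg.inv(np.array(c["extrinsics"]))
    np.savez(f"pics/{fn}.npz",im=im,d=d,C=C,K=np.array(c["intrinsics"]),k1=c["k1"])
    cv2.imwrite(f"pics/{fn}.png",im[:,:,::-1]); return im,d
def load(fn): return np.load(f"pics/{fn}.npz")
def cloud(fn):
    z=load(fn);h,w=z["d"].shape;u,v=np.meshgrid(np.arange(w),np.arange(h))
    return ray(z,u.ravel(),v.ravel(),z["d"].ravel()).reshape(h,w,3)
def ray(z,u,v,d):
    p=cv2.undistortPoints(np.stack([u,v],-1).astype(float).reshape(-1,1,2),z["K"],np.array([float(z["k1"]),0,0,0]))[:,0]
    P=np.stack([p[:,0]*d,-p[:,1]*d,-d*np.ones(len(p))],-1)
    return P@z["C"][:3,:3].T+z["C"][:3,3]
def onplane(fn,pts,zh):
    z=load(fn);p=np.array(pts,float);P=ray(z,p[:,0],p[:,1],np.ones(len(p)));o=z["C"][:3,3];r=P-o
    return o+r*((zh-o[2])/r[:,2])[:,None]
E
python3 - <<'E'
from h import *
grab("scene","s0");grab("side","d0");grab("wrist","w0")
print(env.state()); print(tool()); 
for n in("scene","side","wrist"):print(env.calibration(n))
E
```

```text
pics
{'clock': 0.15, 'joints': array([-0.14950657,  0.42658876,  0.07387692,  1.60642385, -0.03410077,
        1.11084461, -0.06715341]), 'joint_velocities': array([ 0.00107204,  0.00135216, -0.0003137 , -0.00206053,  0.00065961,
       -0.0008813 , -0.00050321]), 'tau': array([ 3.53649346e-03, -9.50319314e+01,  3.76378521e+00, -4.63760948e+01,
        1.94719800e-02,  7.75260734e-03, -7.80283835e-05]), 'position': array([ 6.74687050e-01, -2.98867393e-05,  2.30787779e-01]), 'tool_rot': array([-3.28975094e-04,  7.07140969e-01,  7.07072414e-01, -3.79739492e-04]), 'ft_force': array([ 0.97076466, -0.40469057,  0.23356268]), 'wrist_torque': array([ 0.01295637,  0.03808528, -0.05993172]), 'finger_gap': 0.08528435406199572}
[[ 9.69154146e-05  9.99999493e-01 -1.00227713e-03  6.74687050e-01]
 [ 9.99999993e-01 -9.69873695e-05 -7.17431046e-05 -2.98867393e-05]
 [-7.18402765e-05 -1.00227017e-03 -9.99999495e-01  2.30787779e-01]
 [ 0.00000000e+00  0.00000000e+00  0.00000000e+00  1.00000000e+00]]
{'intrinsics': array([[442.58573827,   0.        , 275.36990221],
       [  0.        , 442.58573827, 20
[... 663 characters left out ...]
74757665, -0.28546413],
       [-0.53127162,  0.52598623,  0.66414528, -0.93702418],
       [ 0.        ,  0.        ,  0.        ,  1.        ]])}
{'intrinsics': array([[346.09096087,   0.        , 279.89849447],
       [  0.        , 346.09096087, 206.99574363],
       [  0.        ,   0.        ,   1.        ]]), 'k1': -0.0666794520107274, 'T_tool_cam': array([[-1.12431696e-04,  9.59748336e-01,  2.80861389e-01,
         7.04631759e-02],
       [ 9.99999866e-01,  2.49946498e-04, -4.53796995e-04,
        -5.08794306e-04],
       [-5.05731231e-04,  2.80861300e-01, -9.59748235e-01,
        -1.42343308e-01],
       [ 0.00000000e+00,  0.00000000e+00,  0.00000000e+00,
         1.00000000e+00]])}
```

View pics/s0.png

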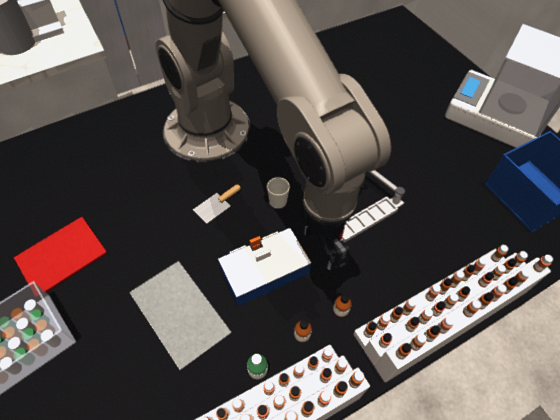

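View pics/d0.png

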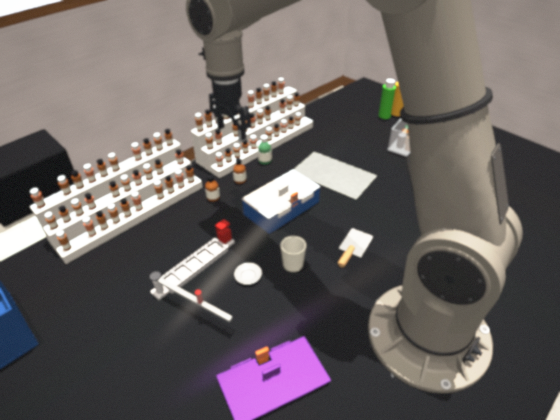

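The scene view shows the case with the white cover at (265,265), its orange tab at (256,243), the mat at (180,313), the cup at (278,192), bottles at (303,330), (343,305) and (257,365), and the carrier near (370,215), half hidden. The side view shows the carrier at (195,265) with the keeper bar open (200,298) and the purple decoy at (275,378). Next come enlarged crops.

Run:
```python
from h import *
a=cv2.imread("pics/s0.png")[160:385,115:415]; cv2.imwrite("pics/s0c.png",cv2.resize(a,None,fx=2.66,fy=2.66,interpolation=cv2.INTER_CUBIC))
a=cv2.imread("pics/d0.png")[140:340,130:390]; cv2.imwrite("pics/d0c.png",cv2.resize(a,None,fx=3,fy=3,interpolation=cv2.INTER_CUBIC))
```

```text
(no output)
```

View pics/s0c.png

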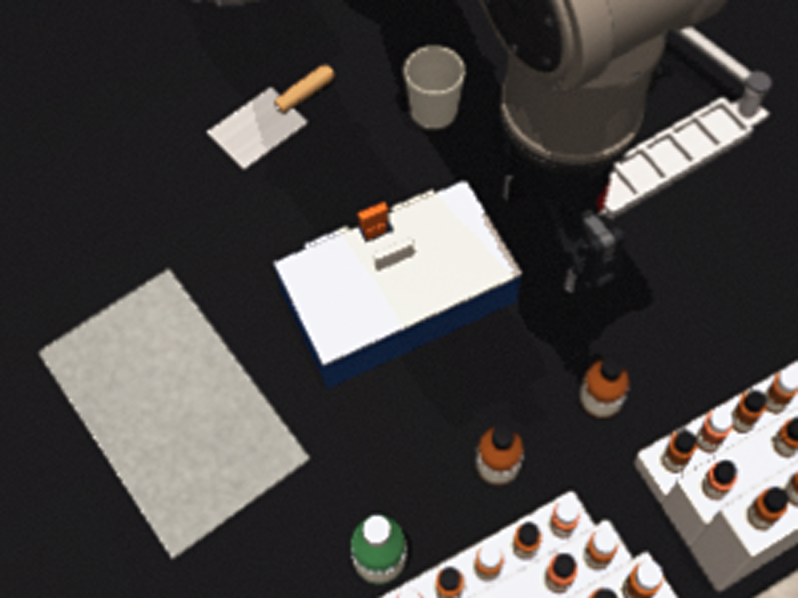

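View pics/d0c.png

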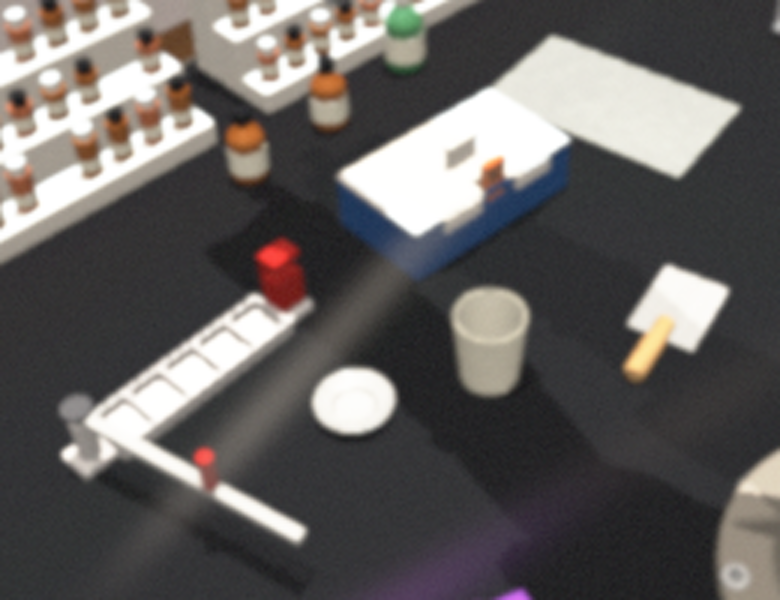

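Crop pixels: the cover's top corners, the mat corners, the carrier's tray corners, catch, pivot cap and knob can all be read in one crop or the other. I'll turn them into world positions now.

Run:
```python
from h import *
np.set_printoptions(precision=4,suppress=True)
S=lambda a:np.array(a)/2.66+[115,160]
D=lambda a:np.array(a)/3+[130,140]
def rep(n,P): print(n,"\n",P[:,:2],"mean",P[:,:2].mean(0),"edges",np.linalg.norm(np.diff(P,axis=0,append=P[:1]),axis=1))
rep("cover s",onplane("s0",S([[275,264],[327,364],[520,272],[467,183]]),.062))
rep("cover d",onplane("d0",D([[570,140],[493,90],[338,178],[415,235]]),.062))
rep("mat s",onplane("s0",S([[40,352],[169,270],[308,458],[173,557]]),.003))
rep("mat d",onplane("d0",D([[554,36],[741,107],[680,178]]),.003))
rep("tray d (17mm) catch-left,catch-right, pivot-left",onplane("d0",D([[250,294],[296,322],[92,418]]),.017))
rep("pivot top, knob",onplane("d0",D([[77,405],[204,456]]),.097))
rep("bar tip",onplane("d0",D([[304,535]]),.061))
rep("catch top center",onplane("d0",D([[278,252]]),.072))
rep("tray s corners right",onplane("s0",S([[728,98],[752,128],[612,210]]),.017))
rep("cup,bottles s",onplane("s0",S([[434,75],[503,440],[607,372],[377,525]]),.075))
```

```text
cover s 
 [[ 0.5005 -0.1751]
 [ 0.6167 -0.1762]
 [ 0.6205  0.0282]
 [ 0.5094  0.033 ]] mean [ 0.5618 -0.0725] edges [0.1162 0.2044 0.1112 0.2083]
cover d 
 [[ 0.4905 -0.1739]
 [ 0.6048 -0.1812]
 [ 0.6123  0.0293]
 [ 0.4996  0.0331]] mean [ 0.5518 -0.0732] edges [0.1145 0.2106 0.1127 0.2072]
mat s 
 [[ 0.4486 -0.4112]
 [ 0.4249 -0.2655]
 [ 0.6683 -0.2254]
 [ 0.6928 -0.3705]] mean [ 0.5586 -0.3182] edges [0.1476 0.2466 0.1472 0.2476]
mat d 
 [[ 0.6841 -0.3721]
 [ 0.4396 -0.4131]
 [ 0.4131 -0.2651]] mean [ 0.5123 -0.3501] edges [0.2479 0.1503 0.2914]
tray d (17mm) catch-left,catch-right, pivot-left 
 [[0.5867 0.1643]
 [0.5285 0.1568]
 [0.5654 0.3513]] mean [0.5602 0.2241] edges [0.0587 0.1979 0.1882]
pivot top, knob 
 [[0.5175 0.3765]
 [0.408  0.3355]] mean [0.4627 0.356 ] edges [0.1169 0.1169]
bar tip 
 [[0.3234 0.3139]] mean [0.3234 0.3139] edges [0.]
catch top center 
 [[0.5631 0.1426]] mean [0.5631 0.1426] edges [0.]
tray s corners right 
 [[0.5292 0.3575]
 [0.5743 0.3565]
 [0.5868 0.1642]] mean [0.5634 0.2927] edges [0.0451 0.1927 0.2018]
cup,bottles s 
 [[ 0.3838  0.0643]
 [ 0.759  -0.074 ]
 [ 0.7498  0.0408]
 [ 0.7719 -0.2047]] mean [ 0.6661 -0.0434] edges [0.4    0.1152 0.2465 0.4722]
```

Call:
{"op": "drive_tool", "data": {"plan": [[-1.8,-3.7,0,0.02,8.54],[-3.6,-7.3,0,0.04,8.54],[-5.4,-11,0,0.04,8.54],[-7.2,-14.5,0,0.04,8.54],[-7.2,-14.5,0,0.04,8.54],[-7.2,-14.5,0,0.04,8.54]]}}

```text
clock: 0.75
position: [0.5297, -0.0723, 0.2317]
tool_rot: [0.0, 0.721, 0.692, 0.0]
ft_force: [0.8, -0.1, -0.0]
finger_gap: 0.0855
```

Run:
```python
from h import *
grab("wrist","w1");print(tool())
im=cv2.imread("pics/w1.png");cv2.imwrite("pics/w1c.png",cv2.resize(im,(800,600),interpolation=cv2.INTER_CUBIC))
```

```text
[[ 3.99391710e-02  9.99201858e-01  7.14083207e-04  5.30412824e-01]
 [ 9.99202079e-01 -3.99393459e-02  2.32405451e-04 -7.17344395e-02]
 [ 2.60739975e-04  7.04231344e-04 -9.99999718e-01  2.31577042e-01]
 [ 0.00000000e+00  0.00000000e+00  0.00000000e+00  1.00000000e+00]]
```

View pics/w1c.png

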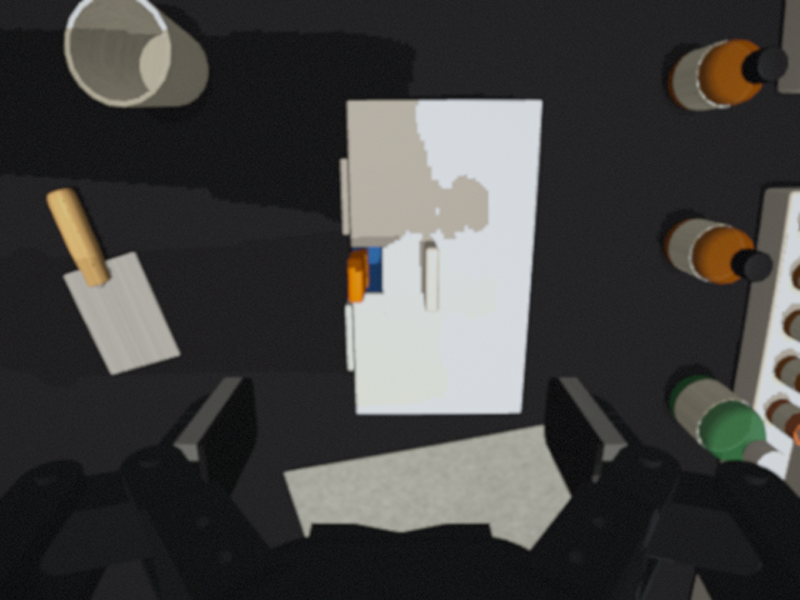

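The wrist view shows the cover corners at (347,100), (542,100), (521,413) and (357,413). The tab spans (348-368, 250-302) and the rib (424-438, 243-311).

Run:
```python
from h import *
np.set_printoptions(precision=4,suppress=True)
W=lambda a:np.array(a)*0.7
P=onplane("w1",W([[347,100],[542,100],[521,413],[357,413]]),.062);print(P,P.mean(0))
print("rib top +x face ends",onplane("w1",W([[438.5,243],[438.5,311]]),.09))
print("tab top outer",onplane("w1",W([[349,255],[348,300]]),.09))
T=tool();c=P.mean(0);print(np.arctan2(*(P[2]-P[1])[:2]*[1,-1]),np.arctan2(*(P[3]-P[0])[:2]*[1,-1]))
q=cloud("w1"); print("depth-measured z on cover", np.median(q[100:260,300:350,2]), "bench",np.median(q[150:200,150:230,2]))
```

```text
[[ 0.5022  0.0295  0.062 ]
 [ 0.6186  0.0253  0.062 ]
 [ 0.6114 -0.1838  0.062 ]
 [ 0.4947 -0.1786  0.062 ]] [ 0.5567 -0.0769  0.062 ]
rib top +x face ends [[ 0.5527 -0.054   0.09  ]
 [ 0.5519 -0.0956  0.09  ]]
tab top outer [[ 0.5002 -0.0589  0.09  ]
 [ 0.4977 -0.0864  0.09  ]]
-0.03480495375141727 -0.03596282056059628
depth-measured z on cover 0.06174881831373083 bench -0.0002493428998047442
```

Call:
{"op": "drive_tool", "data": {"plan": [[-0.37,0,4,0,8.54],[-0.37,0,8,0,8.54],[-0.37,0,12,0,8.54],[-0.37,0,14.5,0,8.54],[-0.37,0,16,0,8.54],[-0.37,0,16.8,0,8.54],[-0.37,0,16.8,0,8.54],[-0.37,0,16.8,0,8.54]], "grip_force": 50}}

```text
clock: 1.6
position: [0.5305, -0.0755, 0.0638]
tool_rot: [0.0, 0.721, 0.693, 0.0]
ft_force: [0.1, -0.0, 0.3]
finger_gap: 0.0852
```

Call:
{"op": "drive_tool", "data": {"plan": [[0,0,0.1,0,7],[0,0,0.1,0,6],[0,0,0.1,0,5],[0,0,0.1,0,4],[0,0,0.1,0,3],[0,0,0.1,0,3],[0,0,0.1,0,3],[0,0,0.1,0,3],[0,0,0.1,0,3],[0,0,0.1,0,3]]}}

```text
clock: 2.6
position: [0.531, -0.0757, 0.0635]
tool_rot: [0.001, 0.721, 0.693, 0.001]
ft_force: [-1.0, 0.5, 14.1]
finger_gap: 0.0444
```

Call:
{"op": "drive_tool", "data": {"plan": [[0,0,-0.1,0,3],[0,0,-0.5,0,3],[0,0,-1.2,0,3],[0,0,-2.2,0,3],[0,0,-3.4,0,3],[0,0,-4.6,0,3],[0,0,-6,0,3],[0,0,-8,0,3],[0,0,-8,0,3],[0,0,-8,0,3]]}}

```text
clock: 3.6
position: [0.5301, -0.0757, 0.143]
tool_rot: [0.0, 0.721, 0.693, 0.0]
ft_force: [0.6, 0.4, -3.3]
finger_gap: 0.0444
```

Run:
```python
from h import *
grab("wrist","w2");grab("scene","s2")
im=cv2.imread("pics/w2.png");b=cv2.imread("pics/s2.png")[160:385,115:415];cv2.imwrite("pics/c2.png",np.hstack([cv2.resize(im,(400,300)),cv2.resize(b,(400,300))]))
```

```text
(no output)
```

View pics/c2.png

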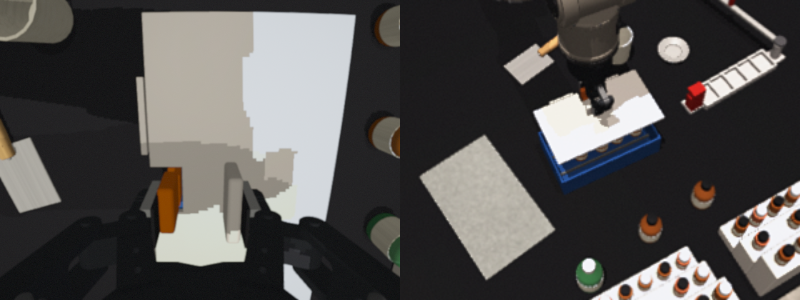

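Both views show the cover held in the fingers, clear of the case, with jars visible below. I'll carry it over the mat.

Call:
{"op": "drive_tool", "data": {"plan": [[0,0,-1,0,3],[-2,0.3,-2,0.12,3],[-4,0.6,-2,0.24,3],[-6,0.9,-2,0.36,3],[-8,1.2,-2,0.48,3],[-10,1.4,-2,0.6,3],[-12,1.7,-2,0.72,3],[-14,2,-2,0.84,3],[-16,2.2,-2,0.96,3],[-18,2.4,-2,1.08,3],[-20,2.6,-2,1.2,3],[-21.9,2.8,-2,1.31,3],[-21.9,2.8,-2,1.37,3],[-21.9,2.8,-2,1.37,3],[-21.9,2.8,-2,1.37,3]]}}

```text
clock: 5.2
position: [0.5491, -0.2951, 0.1622]
tool_rot: [-0.0, 0.997, 0.082, -0.0]
ft_force: [0.6, 0.2, -2.2]
finger_gap: 0.0441
```

Run:
```python
from h import *
grab("wrist","w3");grab("scene","s3");T=tool();print(T)
im=cv2.imread("pics/w3.png");b=cv2.imread("pics/s3.png")[190:415,75:375];cv2.imwrite("pics/c3.png",np.hstack([cv2.resize(im,(400,300)),cv2.resize(b,(400,300))]))
```

```text
[[ 9.86715308e-01  1.62458830e-01 -1.71879180e-04  5.49123997e-01]
 [ 1.62458893e-01 -9.86715208e-01  4.53693357e-04 -2.95022556e-01]
 [-9.58893091e-05 -4.75589482e-04 -9.99999882e-01  1.62322604e-01]
 [ 0.00000000e+00  0.00000000e+00  0.00000000e+00  1.00000000e+00]]
```

View pics/c3.png

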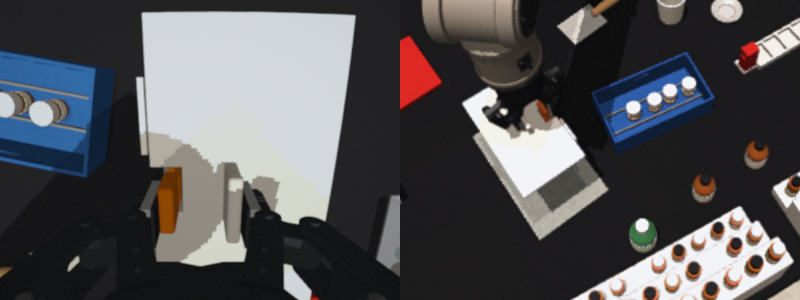

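The cover is held level over the mat, and four jars are visible in the case at about (633,108), (655,100), (670,92) and (688,84). Lowering now.

Call:
{"op": "drive_tool", "data": {"plan": [[0,0,4,0,3],[0,0,8,0,3],[0,0,11,0,3],[0,0,12.5,0,3],[0,0,13.2,0,3],[0,0,13.6,0,3],[0,0,13.9,0,3],[0,0,13.9,0,3],[0,0,13.9,0,3]]}}

```text
clock: 6.2
position: [0.5495, -0.2958, 0.0241]
tool_rot: [0.0, 0.997, 0.08, 0.001]
ft_force: [-0.4, 1.0, -1.6]
finger_gap: 0.0443
```

Call:
{"op": "drive_tool", "data": {"plan": [[0,0,0.15,0,3],[0,0,0.15,0,4.5],[0,0,0.1,0,6],[0,0,0,0,7],[0,0,-0.1,0,8],[0,0,-0.1,0,8.54],[0,0,-0.3,0,8.54],[0,0,-4,0,8.54],[0,0,-8,0,8.54],[0,0,-13,0,8.54]]}}

```text
clock: 7.2
position: [0.5481, -0.2953, 0.1537]
tool_rot: [-0.0, 0.997, 0.08, -0.001]
ft_force: [-1.0, -0.1, 0.0]
finger_gap: 0.0849
```

Call:
{"op": "drive_tool", "data": {"plan": [[0.4,-1.8,-2,-0.13,8.54],[0.8,-3.6,-4,-0.26,8.54],[1.2,-5.4,-6,-0.39,8.54],[1.6,-7.2,-8,-0.52,8.54],[2,-9,-8,-0.65,8.54],[2.4,-11,-8,-0.78,8.54],[2.8,-13,-8,-0.91,8.54],[3.2,-15,-8,-1.04,8.54],[3.6,-17,-8,-1.17,8.54],[4,-19,-8,-1.3,8.54],[4.4,-21.4,-8,-1.37,8.54],[4.4,-21.4,-8,-1.37,8.54],[4.4,-21.4,-8,-1.37,8.54]]}}

```text
clock: 8.5
position: [0.5582, -0.0767, 0.2334]
tool_rot: [-0.0, 0.721, 0.693, 0.0]
ft_force: [-0.5, -0.8, 0.3]
finger_gap: 0.0852
```

Run:
```python
from h import *
np.set_printoptions(precision=4,suppress=True)
grab("wrist","w4");grab("scene","s4");T=tool();print(T)
im=cv2.imread("pics/w4.png");cv2.imwrite("pics/w4c.png",cv2.resize(im,(800,600),interpolation=cv2.INTER_CUBIC))
# lids: points z~.042 white
for n in ("w4",):
    q=cloud(n);z=load(n);m=(abs(q[...,2]-.042)<.006)&(z["im"].min(-1)>110)&(abs(q[...,0]-.557)<.055)&(abs(q[...,1]+.077)<.1)
    k,l,st,ce=cv2.connectedComponentsWithStats(m.astype(np.uint8))
    for i in range(1,k):
        if st[i,4]>60: print(n,st[i],ce[i],onplane(n,[ce[i]],.042))
q=cloud("s4");z=load("s4");m=(q[...,2]>.012)&(q[...,2]<.028)&(z["im"].min(-1)>110)&(q[...,1]<-.18)&(q[...,0]<.72)&(q[...,0]>.38)
p=q[m];print("cover on mat",p.mean(0),cv2.minAreaRect(p[:,:2].astype(np.float32)*1000))
```

```text
[[ 0.042   0.9991 -0.      0.5582]
 [ 0.9991 -0.042  -0.0002 -0.0778]
 [-0.0002 -0.     -1.      0.2334]
 [ 0.      0.      0.      1.    ]]
w4 [263  81  29  31 693] [276.7157  95.7792] [[0.5582 0.0033 0.042 ]]
w4 [261 127  29  29 654] [274.6162 140.8119] [[ 0.5544 -0.0379  0.042 ]]
w4 [265 163  28  27 602] [278.2276 176.588 ] [[ 0.5564 -0.0727  0.042 ]]
w4 [264 206  27  27 565] [276.8372 219.1398] [[ 0.5532 -0.1165  0.042 ]]
cover on mat [ 0.5551 -0.3648  0.0203] ((525.6768798828125, -493.6801452636719), (522.4804077148438, 233.6518096923828), 78.78173065185547)
```

View pics/w4c.png

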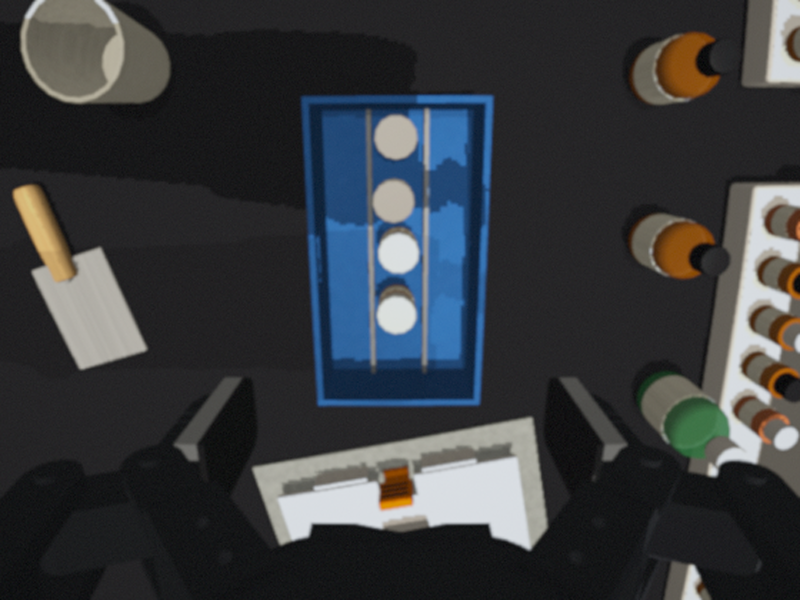

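The wrist view shows four jar lids at (396,137), (394,200), (398,252) and (396,315), and the cover lying right way up on the mat. I'll pick the topmost jar, A.

Call:
{"op": "drive_tool", "data": {"plan": [[3,-0.1,3,0,5.5],[6,-0.2,6,0,5.5],[8,-0.3,9,0,5.5],[8,-0.3,13,0,5.5],[8,-0.3,16,0,5.5],[8,-0.3,18.5,0,5.5],[8,-0.3,20,0,5.5],[8,-0.3,21,0,5.5],[8,-0.3,21.2,0,5.5],[8,-0.3,21.2,0,5.5],[8,-0.3,21.2,0,4],[8,-0.3,21.2,0,3],[8,-0.3,21.2,0,2],[8,-0.3,21.2,0,2],[8,-0.3,21.2,0,2],[8,-0.3,21.2,0,2]], "grip_force": 40}}

```text
clock: 10.2
position: [0.559, 0.0027, 0.0223]
tool_rot: [0.0, 0.721, 0.693, 0.001]
ft_force: [-2.2, 0.1, 7.5]
finger_gap: 0.0265
```

Call:
{"op": "drive_tool", "data": {"plan": [[0,0,-2,0,2],[0,0,-5,0,2],[0,0,-9,0,2],[0,0,-13,0,2],[3,-0.1,-17,0,2],[6,-0.3,-20,0,2],[10,-0.5,-23,0,2],[14,-0.7,-23,0,2],[18,-0.9,-23,0,2],[20,-1.1,-23,0,2],[20,-1.1,-23,0,2],[20,-1.1,-23,0,2]]}}

```text
clock: 11.4
position: [0.5553, 0.2029, 0.2515]
tool_rot: [0.0, 0.721, 0.693, 0.0]
ft_force: [0.6, 0.0, -0.9]
finger_gap: 0.0265
```

Run:
```python
from h import *
np.set_printoptions(precision=4,suppress=True)
grab("wrist","w5");T=tool();print(T)
im=cv2.imread("pics/w5.png");cv2.imwrite("pics/w5c.png",cv2.resize(im,(800,600),interpolation=cv2.INTER_CUBIC))
```

```text
[[ 0.0406  0.9992  0.0002  0.5555]
 [ 0.9992 -0.0406 -0.0003  0.2021]
 [-0.0003  0.0002 -1.      0.2515]
 [ 0.      0.      0.      1.    ]]
```

View pics/w5c.png

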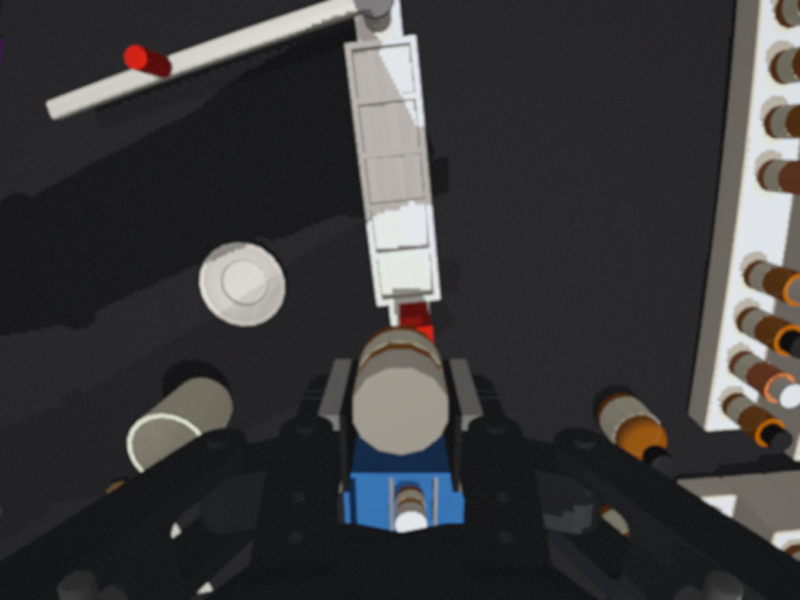

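The carrier's tray corners are at (345,44), (415,35), (440,298) and (377,305). The knob top is at (135,57), the bar tip at (50,109), and the jar is held upright between the fingers.

Run:
```python
from h import *
np.set_printoptions(precision=4,suppress=True)
W=lambda a:np.array(a)*0.7
P=onplane("w5",W([[345,44],[415,35],[440,298],[377,305]]),.017);c=P.mean(0)
print(P,c,np.linalg.norm(np.diff(P,axis=0,append=P[:1]),axis=1))
e1=P[0]-P[3];e2=P[1]-P[2];yaw=-np.arctan2((e1+e2)[0],(e1+e2)[1]);print("yaw",yaw,-np.arctan2(e1[0],e1[1]),-np.arctan2(e2[0],e2[1]))
x=np.array([np.cos(yaw),np.sin(yaw)]);y=np.array([-x[1],x[0]])
for i in range(5):print("cell",i+1,c[:2]+y*(i-2)*.038)
piv=c[:2]+y*.113;k=onplane("w5",W([[135,57]]),.097)[0];t=onplane("w5",W([[50,109]]),.061)[0]
print("pivot",piv,"knob",k,np.linalg.norm(k[:2]-piv),"tip",t,np.linalg.norm(t[:2]-piv))
d=k[:2]-piv;print("angle",np.arctan2(-(d@x),-(d@y)))
print("div",onplane("w5",W([[391,101],[394,155],[398,203],[403,249]]),.017))
# held jar lid: depth & centre
q=cloud("w5");z=load("w5");print("jar lid", q[287,280]); print(onplane("w5",W([[353,408],[448,405]]),q[287,280,2]))
```

```text
[[0.5223 0.3487 0.017 ]
 [0.5716 0.3526 0.017 ]
 [0.5853 0.1599 0.017 ]
 [0.535  0.156  0.017 ]] [0.5536 0.2543 0.017 ] [0.0495 0.1932 0.0505 0.1931]
yaw 0.06839835303986284 0.06566862791533756 0.07112691136612935
cell 1 [0.5587 0.1785]
cell 2 [0.5561 0.2164]
cell 3 [0.5536 0.2543]
cell 4 [0.551  0.2922]
cell 5 [0.5484 0.3301]
pivot [0.5458 0.367 ] knob [0.41   0.3332 0.097 ] 0.13995625142295898 tip [0.3285 0.3133 0.061 ] 0.22384203779520565
angle 1.395205434703906
div [[0.5529 0.309  0.017 ]
 [0.5535 0.2712 0.017 ]
 [0.555  0.2359 0.017 ]
 [0.5574 0.2005 0.017 ]]
jar lid [0.555  0.2045 0.2717]
[[0.542  0.2057 0.2717]
 [0.5683 0.2055 0.2717]]
```

Run:
```python
from h import *
q=cloud("w5");m=(abs(q[...,2]-.2717)<.002)&(abs(q[...,0]-.5553)<.0135)&(abs(q[...,1]-.204)<.025)
k,l,st,ce=cv2.connectedComponentsWithStats(m.astype(np.uint8));i=1+st[1:,4].argmax();p=q[l==i];print(st[i],p.min(0),p.max(0),p.mean(0))
```

```text
[ 246  255   69   64 3219] [0.54181289 0.18938962 0.2697002 ] [0.56841343 0.21770149 0.27358786] [0.55497404 0.20423343 0.27083554]
```

Call:
{"op": "drive_tool", "data": {"plan": [[3,-0.3,0,-0.05,2],[6,-0.6,2,-0.11,2],[8.9,-0.8,5,-0.11,2],[8.9,-0.8,9,-0.11,2],[8.9,-0.8,13,-0.11,2],[8.9,-0.8,17,-0.11,2],[8.9,-0.8,19,-0.11,2],[8.9,-0.8,20.5,-0.11,2],[8.9,-0.8,21.7,-0.11,2],[8.9,-0.8,22.5,-0.11,2],[8.9,-0.8,22.8,-0.11,2],[8.9,-0.8,22.8,-0.11,2],[8.9,-0.8,22.8,-0.11,2]]}}

```text
clock: 12.75
position: [0.5515, 0.2925, 0.0241]
tool_rot: [0.0, 0.682, 0.731, 0.001]
ft_force: [0.7, 0.5, 0.8]
finger_gap: 0.0265
```

Call:
{"op": "drive_tool", "data": {"plan": [[0,0,0.1,0,2],[0,0,0.1,0,3],[0,0,0.1,0,4],[0,0,0.1,0,5.5],[0,0,0.1,0,5.5],[0,0,-1,0,5.5],[0,0,-4,0,5.5],[0,0,-8,0,5.5],[0,0,-13,0,5.5],[0,0,-13,0,5.5]]}}

```text
clock: 13.75
position: [0.5539, 0.2939, 0.1608]
tool_rot: [0.001, 0.682, 0.731, 0.005]
ft_force: [-0.3, 0.4, -0.0]
finger_gap: 0.0551
```

Call:
{"op": "drive_tool", "data": {"plan": [[-4,-0.2,0,0.02,5.5],[-8,-0.5,0,0.04,5.5],[-12,-0.7,0,0.06,5.5],[-16,-0.9,0,0.08,5.5],[-20,-1.2,0,0.1,5.5],[-24,-1.4,0,0.105,5.5],[-28,-1.6,0,0.105,5.5],[-31,-1.8,0,0.105,5.5],[-32.9,-1.9,1,0.105,5.5],[-32.9,-1.9,4,0.105,5.5],[-32.9,-1.9,7,0.105,5.5],[-32.9,-1.9,9,0.105,5.5],[-32.9,-1.9,9,0.105,5.5],[-32.9,-1.9,9,0.105,5.5]]}}

```text
clock: 15.15
position: [0.5553, -0.0373, 0.0642]
tool_rot: [0.0, 0.719, 0.695, 0.0]
ft_force: [-0.4, -0.2, 0.3]
finger_gap: 0.055
```

Call:
{"op": "drive_tool", "data": {"plan": [[0,0,2,0,5.5],[0,0,3.5,0,5.5],[0,0,4.2,0,5.5],[0,0,4.2,0,5.5],[0,0,4.2,0,4],[0,0,4.2,0,3],[0,0,4.2,0,2],[0,0,4.2,0,2],[0,0,4.2,0,2],[0,0,4.2,0,2],[0,0,1,0,2],[0,0,-3,0,2],[0,0,-7,0,2],[0,0,-9,0,2],[0,0,-9,0,2]]}}

```text
clock: 16.65
position: [0.5568, -0.0373, 0.157]
tool_rot: [0.002, 0.719, 0.695, 0.002]
ft_force: [0.8, -0.1, -0.8]
finger_gap: 0.0265
```

```bash
cat >> h.py <<'E'
def held(n):
    grab("wrist",n);T=tool();q=cloud(n);L=(q-T[:3,3])@T[:3,:3]
    m=(abs(L[...,2]+.020)<.004)&(abs(L[...,1])<.0135)&(abs(L[...,0])<.025)
    k,l,st,ce=cv2.connectedComponentsWithStats(m.astype(np.uint8));i=1+st[1:,4].argmax();p=L[l==i]
    zt=np.median(p[:,2]);p=p[abs(p[:,2]-zt)<.002]
    print("held lid tool frame min",p.min(0),"max",p.max(0),"mid",(p.min(0)+p.max(0))/2,"top z",zt,st[i,4]);print(T[:3,3],"yaw",np.arctan2(T[1,1],T[0,1]),"gap",env.state()["finger_gap"])
E
python3 -c "
from h import *
np.set_printoptions(precision=4,suppress=True)
held('w6')"
```

```text
held lid tool frame min [-0.0151 -0.0135 -0.0234] max [ 0.0135  0.0134 -0.0194] mid [-0.0008 -0.     -0.0214] top z -0.021360433521368204 3602
[ 0.5559 -0.0373  0.1551] yaw -0.03508255501586942 gap 0.026570523915544295
```

Call:
{"op": "drive_tool", "data": {"plan": [[4,-0.2,0,-0.02,2],[8,-0.3,0,-0.04,2],[12,-0.5,0,-0.06,2],[16,-0.7,0,-0.08,2],[20,-0.8,0,-0.1,2],[24,-1,0,-0.104,2],[27,-1.1,0,-0.104,2],[29.2,-1.2,1,-0.104,2],[29.2,-1.2,4,-0.104,2],[29.2,-1.2,7,-0.104,2],[29.2,-1.2,9,-0.104,2],[29.2,-1.2,9,-0.104,2],[29.2,-1.2,9,-0.104,2]]}}

```text
clock: 18.0
position: [0.5529, 0.2547, 0.0629]
tool_rot: [-0.0, 0.682, 0.731, -0.001]
ft_force: [1.4, -0.4, -0.4]
finger_gap: 0.0262
```

Call:
{"op": "drive_tool", "data": {"plan": [[0,0,1.5,0,2],[0,0,3,0,2],[0,0,3.7,0,2],[0,0,4,0,2],[0,0,4,0,2],[0,0,4.1,0,2],[0,0,4.1,0,3],[0,0,4.1,0,4],[0,0,4.1,0,5.5],[0,0,4.1,0,5.5],[0,0,3,0,5.5],[0,0,0,0,5.5],[0,0,-4,0,5.5],[0,0,-9,0,5.5],[0,0,-9,0,5.5]]}}

```text
clock: 19.5
position: [0.5562, 0.2564, 0.1607]
tool_rot: [0.001, 0.682, 0.731, 0.005]
ft_force: [1.1, 0.0, -0.7]
finger_gap: 0.0548
```

Call:
{"op": "drive_tool", "data": {"plan": [[-4,-0.2,0,0.02,5.5],[-8,-0.5,0,0.04,5.5],[-12,-0.7,0,0.06,5.5],[-16,-0.9,0,0.08,5.5],[-20,-1.2,0,0.1,5.5],[-24,-1.4,0,0.105,5.5],[-28,-1.6,0,0.105,5.5],[-31,-1.8,0,0.105,5.5],[-32.7,-1.9,1,0.105,5.5],[-32.7,-1.9,4,0.105,5.5],[-32.7,-1.9,7,0.105,5.5],[-32.7,-1.9,9,0.105,5.5],[-32.7,-1.9,9,0.105,5.5],[-32.7,-1.9,9,0.105,5.5]]}}

```text
clock: 20.9
position: [0.5571, -0.0726, 0.0642]
tool_rot: [0.0, 0.72, 0.694, 0.0]
ft_force: [0.7, 0.3, 0.9]
finger_gap: 0.0551
```

Call:
{"op": "drive_tool", "data": {"plan": [[0,0,2,0,5.5],[0,0,3.5,0,5.5],[0,0,4.2,0,5.5],[0,0,4.2,0,5.5],[0,0,4.2,0,4],[0,0,4.2,0,3],[0,0,4.2,0,2],[0,0,4.2,0,2],[0,0,4.2,0,2],[0,0,4.2,0,2],[0,0,1,0,2],[0,0,-3,0,2],[0,0,-7,0,2],[0,0,-9,0,2],[0,0,-9,0,2]]}}

```text
clock: 22.4
position: [0.5586, -0.0727, 0.157]
tool_rot: [0.002, 0.72, 0.694, 0.002]
ft_force: [0.1, 1.0, -0.4]
finger_gap: 0.0263
```

```bash
python3 -c "
from h import *
np.set_printoptions(precision=4,suppress=True)
held('w7')"
```

```text
held lid tool frame min [-0.015  -0.0135 -0.0234] max [ 0.0134  0.0135 -0.0194] mid [-0.0008  0.     -0.0214] top z -0.021374808330967793 3611
[ 0.5577 -0.0726  0.155 ] yaw -0.03605763846809961 gap 0.026350701403883982
```

Call:
{"op": "drive_tool", "data": {"plan": [[4,-0.2,0,-0.02,2],[8,-0.3,0,-0.04,2],[12,-0.5,0,-0.06,2],[16,-0.7,0,-0.08,2],[20,-0.8,0,-0.1,2],[24,-1,0,-0.104,2],[27,-1.1,0,-0.104,2],[29,-1.2,1,-0.104,2],[29,-1.2,4,-0.104,2],[29,-1.2,7,-0.104,2],[29,-1.2,9,-0.104,2],[29,-1.2,9,-0.104,2],[29,-1.2,9,-0.104,2]]}}

```text
clock: 23.75
position: [0.555, 0.2174, 0.063]
tool_rot: [-0.0, 0.683, 0.731, -0.001]
ft_force: [0.1, -0.2, 0.4]
finger_gap: 0.0268
```

Call:
{"op": "drive_tool", "data": {"plan": [[0,0,1.5,0,2],[0,0,3,0,2],[0,0,3.7,0,2],[0,0,4,0,2],[0,0,4,0,2],[0,0,4.1,0,2],[0,0,4.1,0,3],[0,0,4.1,0,4],[0,0,4.1,0,5.5],[0,0,4.1,0,5.5],[0,0,3,0,5.5],[0,0,0,0,5.5],[0,0,-4,0,5.5],[0,0,-9,0,5.5],[0,0,-9,0,5.5]]}}

```text
clock: 25.25
position: [0.5583, 0.2189, 0.1606]
tool_rot: [0.002, 0.683, 0.731, 0.005]
ft_force: [1.3, -0.4, -0.9]
finger_gap: 0.0547
```

Call:
{"op": "drive_tool", "data": {"plan": [[-4,-0.3,0,0.02,5.5],[-8,-0.6,0,0.04,5.5],[-12,-0.9,0,0.06,5.5],[-16,-1.2,0,0.08,5.5],[-20,-1.5,0,0.1,5.5],[-24,-1.8,0,0.105,5.5],[-28,-2.1,0,0.105,5.5],[-31,-2.4,0,0.105,5.5],[-33.3,-2.5,1,0.105,5.5],[-33.3,-2.5,4,0.105,5.5],[-33.3,-2.5,7,0.105,5.5],[-33.3,-2.5,9,0.105,5.5],[-33.3,-2.5,9,0.105,5.5],[-33.3,-2.5,9,0.105,5.5]]}}

```text
clock: 26.65
position: [0.5533, -0.1163, 0.0642]
tool_rot: [0.0, 0.72, 0.694, 0.0]
ft_force: [1.1, 0.2, 1.0]
finger_gap: 0.055
```

Call:
{"op": "drive_tool", "data": {"plan": [[0,0,2,0,5.5],[0,0,3.5,0,5.5],[0,0,4.2,0,5.5],[0,0,4.2,0,5.5],[0,0,4.2,0,4],[0,0,4.2,0,3],[0,0,4.2,0,2],[0,0,4.2,0,2],[0,0,4.2,0,2],[0,0,4.2,0,2],[0,0,1,0,2],[0,0,-3,0,2],[0,0,-7,0,2],[0,0,-9,0,2],[0,0,-9,0,2]]}}

```text
clock: 28.15
position: [0.5547, -0.1166, 0.157]
tool_rot: [0.002, 0.72, 0.694, 0.002]
ft_force: [0.2, -0.3, -1.2]
finger_gap: 0.0267
```

```bash
python3 -c "
from h import *
np.set_printoptions(precision=4,suppress=True)
held('w8')"
```

```text
held lid tool frame min [-0.016  -0.0135 -0.0233] max [ 0.0125  0.0135 -0.0194] mid [-0.0017  0.     -0.0214] top z -0.02135654139312259 3606
[ 0.5538 -0.1164  0.1551] yaw -0.03703953740844941 gap 0.026505400993642868
```

Call:
{"op": "drive_tool", "data": {"plan": [[4,-0.1,0,-0.02,2],[8,-0.2,0,-0.04,2],[12,-0.3,0,-0.06,2],[16,-0.4,0,-0.08,2],[20,-0.4,0,-0.1,2],[24,-0.5,0,-0.105,2],[27,-0.5,0,-0.105,2],[29.7,-0.6,1,-0.105,2],[29.7,-0.6,4,-0.105,2],[29.7,-0.6,7,-0.105,2],[29.7,-0.6,9,-0.105,2],[29.7,-0.6,9,-0.105,2],[29.7,-0.6,9,-0.105,2]]}}

```text
clock: 29.5
position: [0.5576, 0.1805, 0.063]
tool_rot: [-0.0, 0.683, 0.731, -0.001]
ft_force: [0.0, -0.4, -0.0]
finger_gap: 0.0268
```

Call:
{"op": "drive_tool", "data": {"plan": [[0,0,1.5,0,2],[0,0,3,0,2],[0,0,3.7,0,2],[0,0,4,0,2],[0,0,4,0,2],[0,0,4.1,0,2],[0,0,4.1,0,3],[0,0,4.1,0,4],[0,0,4.1,0,5.5],[0,0,4.1,0,5.5],[0,0,3,0,5.5],[0,0,0,0,5.5],[0,0,-5,0,5.5],[0,0,-10,0,5.5],[0,0,-15,0,5.5],[0,0,-15,0,5.5],[0,0,-15,0,5.5]]}}

```text
clock: 31.2
position: [0.5585, 0.1809, 0.2154]
tool_rot: [0.001, 0.683, 0.731, 0.001]
ft_force: [-0.4, 0.4, -0.1]
finger_gap: 0.0551
```

Run:
```python
from h import *
np.set_printoptions(precision=4,suppress=True)
grab("wrist","w9");grab("scene","s9");print(tool()[:3,3])
im=cv2.imread("pics/w9.png");b=cv2.imread("pics/s9.png")[140:385,75:402]
cv2.imwrite("pics/c9.png",np.vstack([cv2.resize(im,(560,300),interpolation=cv2.INTER_AREA) if 0 else cv2.resize(im[0:270],(560,270)),cv2.resize(b,(437,327))[:,:].copy() if 0 else cv2.copyMakeBorder(cv2.resize(b,(437,327)),0,0,0,123,cv2.BORDER_CONSTANT)]))
```

```text
[0.5575 0.1805 0.2129]
```

View pics/c9.png

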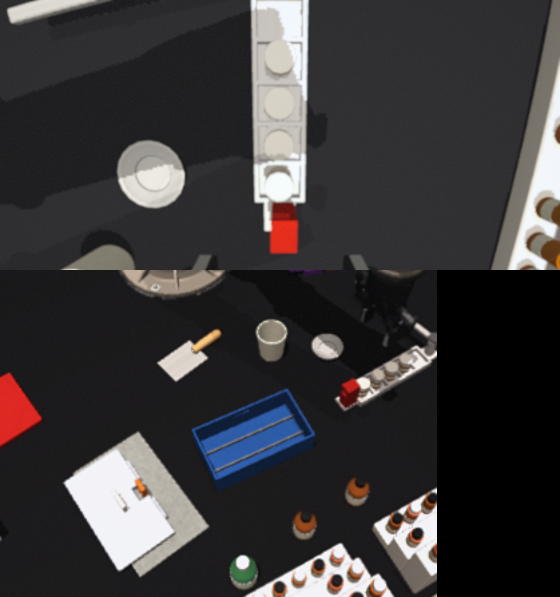

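All four lids are seated in cells 1–4 and the case is empty. The cover now lies off-centre on the mat, so it was knocked aside. I'll measure the jar heights and the cover.

Run:
```python
from h import *
np.set_printoptions(precision=4,suppress=True)
q=cloud("w9");z=load("w9")
for (u,v) in [(279,58),(279,103),(279,142),(278,184)]: print("lid",np.median(q[v-4:v+5,u-4:u+5].reshape(-1,3),0))
q=cloud("s9");z=load("s9");im=z["im"].astype(int)
hm=q[...,2]
m=(hm>.008)&(hm<.035)&(im.min(-1)>170)&(q[...,0]>.35)&(q[...,0]<.75)&(q[...,1]<-.15)&(q[...,1]>-.5)
k,l,st,ce=cv2.connectedComponentsWithStats(m.astype(np.uint8));i=1+st[1:,4].argmax();print(st[i],ce[i])
ys,xs=np.where(l==i);r=cv2.minAreaRect(np.stack([xs,ys],1).astype(np.float32));
c,_=cv2.findContours((l==i).astype(np.uint8),cv2.RETR_EXTERNAL,cv2.CHAIN_APPROX_NONE)
P=onplane("s9",c[0][:,0,:],.021);rr=cv2.minAreaRect((P[:,:2]*1000).astype(np.float32));print(rr,cv2.boxPoints(rr))
print("q median",np.median(q[l==i],0))
```

```text
lid [0.5503 0.2913 0.0426]
lid [0.5528 0.2542 0.0427]
lid [0.555  0.2202 0.0427]
lid [0.5568 0.1818 0.0428]
[ 123  275   82   90 3612] [163.1938 319.3364]
((558.2786254882812, -356.669921875), (208.9264678955078, 121.33436584472656), 9.148786544799805) [[ 445.4983 -313.384 ]
 [ 464.7903 -433.1749]
 [ 671.059  -399.9558]
 [ 651.767  -280.165 ]]
q median [ 0.5702 -0.3617  0.0202]
```

Jars are seated (lid tops at 43 mm, as expected). The keeper comes next, then the cover gets re-centred. I'm moving over the knob with the jaws turned along its path.

Call:
{"op": "drive_tool", "data": {"plan": [[1.4,-1.2,0,0.12,5.5],[2.8,-2.4,0,0.24,5.5],[4.2,-3.6,0,0.36,5.5],[5.6,-4.8,0,0.48,5.5],[7,-6,0,0.6,5.5],[8.4,-7.2,0,0.72,5.5],[9.8,-8.4,0,0.84,5.5],[11.2,-9.6,0,0.96,5.5],[12.6,-10.8,1,1.08,5.5],[14,-12,2,1.2,5.5],[15.4,-13,3,1.32,5.5],[16.2,-13.7,4,1.395,5.5],[16.2,-13.7,4,1.395,5.5],[16.2,-13.7,4,1.395,5.5]]}}

```text
clock: 32.7
position: [0.4102, 0.3325, 0.1727]
tool_rot: [0.001, 0.992, 0.123, -0.001]
ft_force: [-0.4, -1.2, 0.5]
finger_gap: 0.0551
```

Run:
```python
from h import *
np.set_printoptions(precision=4,suppress=True)
im,d=grab("wrist","w10");T=tool();print(T[:3,3],np.arctan2(T[1,1],T[0,1]),env.state()["joints"])
q=cloud("w10");i=im.astype(int);m=(i[...,0]>90)&(i[...,0]>2.2*i[...,1])&(q[...,2]>.09)&(q[...,2]<.105)
p=q[m];print("knob top",len(p),p.mean(0) if len(p) else 0, p.min(0),p.max(0))
```

```text
[0.4106 0.3324 0.1731] -1.3250906966980929 [-0.8684  0.2528  0.0767  1.9951 -0.0243  0.8956 -2.1041]
knob top 271 [0.41   0.3336 0.0965] [0.4038 0.3272 0.0943] [0.4158 0.3397 0.0986]
```

Call:
{"op": "drive_tool", "data": {"plan": [[0,0,3,0,5],[0,0,6,0,4],[0,0,8,0,4],[0,0,9.5,0,4],[0,0,10.2,0,4],[0,0,10.2,0,3],[0,0,10.2,0,2],[0,0,10.2,0,1],[0,0,10.2,0,0.8],[0,0,10.2,0,0.8],[0,0,10.2,0,0.8]], "grip_force": 30}}

```text
clock: 33.85
position: [0.4108, 0.3335, 0.0722]
tool_rot: [-0.001, 0.993, 0.122, 0.001]
ft_force: [-0.9, -0.1, 7.0]
finger_gap: 0.0132
```

Run:
```python
from h import *
T=tool();print(T[:3,3]);yaw0=.0684;piv=np.array([.5458,.367])
x=np.array([np.cos(yaw0),np.sin(yaw0)]);y=np.array([-x[1],x[0]])
k0=T[:2,3];d=k0-piv;th0=np.arctan2(-(d@x),-(d@y));r=np.linalg.norm(d);print("th0",th0,r,env.state()["finger_gap"],env.state()["ft_force"])
for th in np.r_[np.linspace(th0,0,20)[1:],-.015]:
    k=piv-.140*(x*np.sin(th)+y*np.cos(th));w=k-(piv-.140*(x*np.sin(th0)+y*np.cos(th0)))
    l=T[:2,:2].T@w*100;print("[%.1f, %.1f, 0, %.3f, 0.8]"%(l[0],l[1],-(th0-th)),end=", ")
```

```text
[0.41082614 0.33353203 0.07219142]
th0 1.396139593629185 0.13906131117602447 0.013167620857902896 [-0.91341876 -0.11658028  7.0153583 ]
[0.0, 1.0, 0, -0.073, 0.8], [0.1, 2.1, 0, -0.147, 0.8], [0.3, 3.1, 0, -0.220, 0.8], [0.6, 4.1, 0, -0.294, 0.8], [0.9, 5.0, 0, -0.367, 0.8], [1.3, 6.0, 0, -0.441, 0.8], [1.8, 6.9, 0, -0.514, 0.8], [2.3, 7.8, 0, -0.588, 0.8], [2.9, 8.6, 0, -0.661, 0.8], [3.6, 9.4, 0, -0.735, 0.8], [4.3, 10.1, 0, -0.808, 0.8], [5.1, 10.8, 0, -0.882, 0.8], [5.9, 11.4, 0, -0.955, 0.8], [6.8, 12.0, 0, -1.029, 0.8], [7.7, 12.5, 0, -1.102, 0.8], [8.6, 12.9, 0, -1.176, 0.8], [9.6, 13.3, 0, -1.249, 0.8], [10.6, 13.6, 0, -1.323, 0.8], [11.6, 13.8, 0, -1.396, 0.8], [11.8, 13.8, 0, -1.411, 0.8],
```

Call:
{"op": "drive_tool", "data": {"plan": [[0,1,-0.1,-0.073,0.8],[0.1,2.1,-0.1,-0.147,0.8],[0.3,3.1,-0.1,-0.22,0.8],[0.6,4.1,-0.1,-0.294,0.8],[0.9,5,-0.1,-0.367,0.8],[1.3,6,-0.1,-0.441,0.8],[1.8,6.9,-0.1,-0.514,0.8],[2.3,7.8,-0.1,-0.588,0.8],[2.9,8.6,-0.1,-0.661,0.8],[3.6,9.4,-0.1,-0.735,0.8],[4.3,10.1,-0.1,-0.808,0.8],[5.1,10.8,-0.1,-0.882,0.8],[5.9,11.4,-0.1,-0.955,0.8],[6.8,12,-0.1,-1.029,0.8],[7.7,12.5,-0.1,-1.102,0.8],[8.6,12.9,-0.1,-1.176,0.8],[9.6,13.3,-0.1,-1.249,0.8],[10.6,13.6,-0.1,-1.323,0.8],[11.4,13.8,-0.1,-1.38,0.8],[11.4,13.8,-0.1,-1.38,0.8]]}}

```text
clock: 35.85
position: [0.5546, 0.229, 0.0724]
tool_rot: [-0.001, 0.687, 0.727, 0.001]
ft_force: [0.1, 11.2, -4.3]
finger_gap: 0.0126
```

Call:
{"op": "drive_tool", "data": {"plan": [[0.1,0.15,0,-0.015,0.8],[0.1,0.25,0,-0.015,0.8],[0.1,0.3,0,-0.015,0.8],[0.1,0.3,0,-0.015,0.8],[0.1,0.3,0,-0.015,0.8],[0.1,0.3,0,-0.015,0.8]]}}

```text
clock: 36.45
position: [0.5554, 0.2291, 0.0723]
tool_rot: [-0.001, 0.682, 0.731, -0.001]
ft_force: [-10.3, 5.5, 3.2]
finger_gap: 0.0126
```

The 10 N reaction suggests the bar is against its stop. I'll release, lift and check.

Call:
{"op": "drive_tool", "data": {"plan": [[0,0,0,0,2],[0,0,0,0,4],[0,0,0,0,4],[0,0,-2,0,4],[0,0,-6,0,5],[-3,0,-11,0,6],[-7,0,-15,0,8.54],[-7,0,-15,0,8.54],[-7,0,-15,0,8.54]]}}

```text
clock: 37.35
position: [0.5632, 0.1561, 0.2242]
tool_rot: [0.001, 0.684, 0.73, 0.001]
ft_force: [0.8, 0.2, -0.1]
finger_gap: 0.0853
```

Run:
```python
from h import *
np.set_printoptions(precision=4,suppress=True)
im,d=grab("wrist","w11");grab("side","d11");T=tool();print(T[:3,3])
b=cv2.imread("pics/d11.png")[140:340,130:390];a=cv2.imread("pics/w11.png")[0:330,130:460]
cv2.imwrite("pics/c11.png",np.hstack([cv2.resize(a,(400,400)),cv2.resize(b,(400,400))]))
q=cloud("w11");i=im.astype(int);m=(i[...,0]>90)&(i[...,0]>2.2*i[...,1])&(q[...,2]>.09)&(q[...,2]<.105)
p=q[m];k=p[:,:2].mean(0);print("knob",len(p),k)
x=np.array([np.cos(.0684),np.sin(.0684)]);y=np.array([-x[1],x[0]]);dd=k-np.array([.5458,.367]);print("theta",np.arctan2(-(dd@x),-(dd@y)),np.linalg.norm(dd))
```

```text
[0.5615 0.1584 0.2215]
knob 197 [0.5549 0.2273]
theta 0.003672519445649761 0.13996255726853354
```

View pics/c11.png

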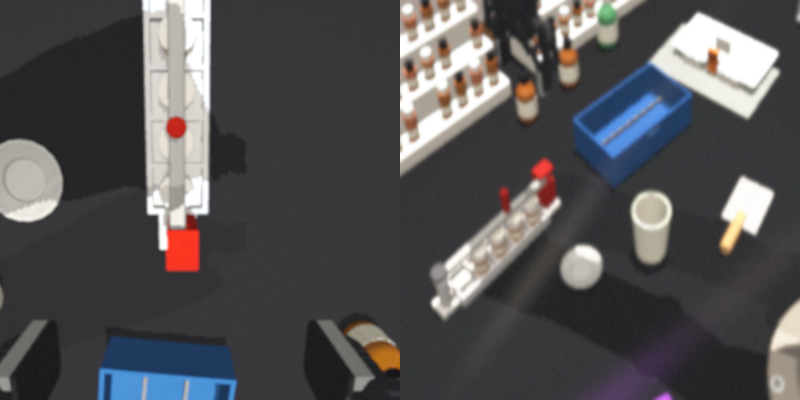

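The bar lies in the red catch with its knob at about 0 rad, and the jars stand under it. The side view shows the cover toward one edge of the mat, so I'll go and re-centre it.

Call:
{"op": "drive_tool", "data": {"plan": [[-4,-0.4,0,0.12,8.54],[-8,-0.8,0,0.24,8.54],[-12,-1.2,0,0.36,8.54],[-16,-1.6,0,0.48,8.54],[-20,-2,0,0.6,8.54],[-24,-2.4,0,0.72,8.54],[-28,-2.8,0,0.84,8.54],[-32,-3.2,0,0.96,8.54],[-36,-3.6,0,1.08,8.54],[-40,-4,0,1.2,8.54],[-43,-4.2,0,1.32,8.54],[-45.6,-4.2,0,1.44,8.54],[-45.6,-4.2,0,1.475,8.54],[-45.6,-4.2,0,1.475,8.54],[-45.6,-4.2,0,1.475,8.54]]}}

```text
clock: 38.95
position: [0.5513, -0.2982, 0.2209]
tool_rot: [-0.001, 0.997, 0.083, -0.001]
ft_force: [1.0, 0.0, -0.5]
finger_gap: 0.0854
```

Run:
```python
from h import *
np.set_printoptions(precision=4,suppress=True)
im,d=grab("wrist","w12");T=tool();print(T,env.state()["joints"])
a=cv2.imread("pics/w12.png");cv2.imwrite("pics/w12c.png",cv2.resize(a,(800,600),interpolation=cv2.INTER_CUBIC))
```

```text
[[ 0.9861  0.1663 -0.0015  0.5513]
 [ 0.1663 -0.9861  0.0008 -0.2983]
 [-0.0013 -0.001  -1.      0.2212]
 [ 0.      0.      0.      1.    ]] [ 0.2177  0.3619  0.2258  1.7377 -0.0915  1.0539 -0.9289]
```

View pics/w12c.png

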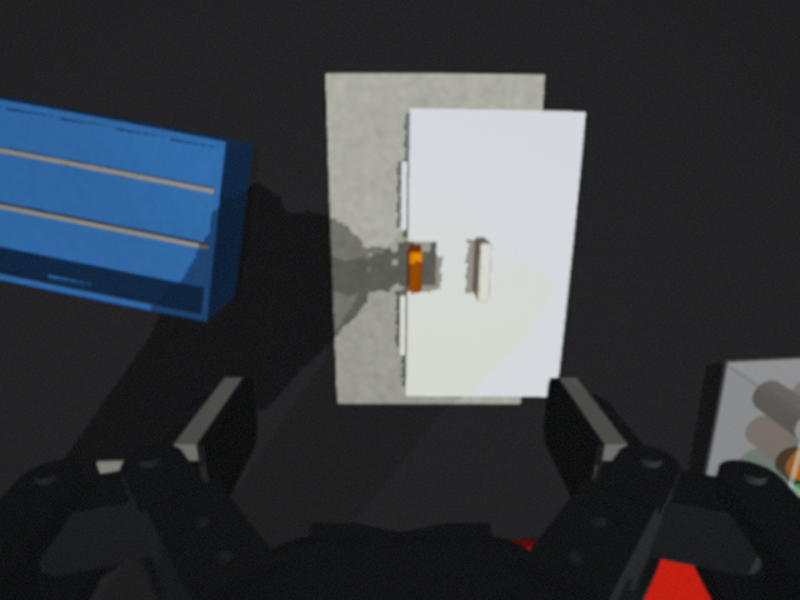

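The cover's corners are at (408,108), (586,112), (559,397) and (406,396). The mat's are at (325,73), (545,74), (521,405) and (337,405).

Run:
```python
from h import *
np.set_printoptions(precision=4,suppress=True)
W=lambda a:np.array(a)*0.7
C=onplane("w12",W([[408,108],[586,112],[559,397],[406,396]]),.021);M=onplane("w12",W([[325,73],[545,74],[521,405],[337,405]]),.003)
for n,P in(("cover",C),("mat",M)):
    v=P[0]-P[3]+P[1]-P[2];print(n,P.mean(0),"long-axis yaw",np.arctan2(v[1],v[0]),np.linalg.norm(np.diff(P,axis=0,append=P[:1]),axis=1))
T=tool();c=C.mean(0);v=C[0]-C[3]+C[1]-C[2];yc=v[:2]/np.linalg.norm(v[:2]);xc=np.array([yc[1],-yc[0]])
g=c[:2]-.027*xc;print("grip",g,"tool delta cm",T[:2,:2].T@(g-T[:2,3])*100)
print("cover->mat delta tool cm",T[:2,:2].T@(M.mean(0)-c)[:2]*100)
print("rib,tab",onplane("w12",W([[490,270]]),.049),onplane("w12",W([[409,270]]),.049))
q=cloud("w12");[print(q[v,u]) for u,v in((300,100),(390,100),(300,250),(380,250))]
```

```text
cover [ 0.5557 -0.3631  0.021 ] long-axis yaw 0.16622673473889082 [0.1178 0.2085 0.1187 0.2085]
mat [ 0.5528 -0.3228  0.003 ] long-axis yaw 0.16635046464913894 [0.1499 0.2509 0.1504 0.2508]
grip [ 0.5512 -0.3364] tool delta cm [-0.646   3.7608]
cover->mat delta tool cm [ 0.3919 -4.0164]
rib,tab [[ 0.5574 -0.3575  0.049 ]] [[ 0.5485 -0.3053  0.049 ]]
[ 0.6299 -0.3049  0.0211]
[ 0.6449 -0.39    0.0201]
[ 0.4787 -0.3328  0.0217]
[ 0.4926 -0.4179  0.0211]
```

Call:
{"op": "drive_tool", "data": {"plan": [[-0.3,1.9,2,0,8.54],[-0.6,3.8,5,0,8.54],[-0.6,3.8,9,0,8.54],[-0.6,3.8,13,0,8.54],[-0.6,3.8,16,0,8.54],[-0.6,3.8,18,0,8.54],[-0.6,3.8,19.2,0,8.54],[-0.6,3.8,19.6,0,8.54],[-0.6,3.8,19.6,0,8.54],[-0.6,3.8,19.6,0,7],[-0.6,3.8,19.6,0,6],[-0.6,3.8,19.6,0,5],[-0.6,3.8,19.6,0,4],[-0.6,3.8,19.6,0,3],[-0.6,3.8,19.6,0,3],[-0.6,3.8,19.6,0,3],[-0.6,3.8,19.6,0,3]], "grip_force": 50}}

```text
clock: 40.7
position: [0.5524, -0.3404, 0.0285]
tool_rot: [0.002, 0.997, 0.081, 0.002]
ft_force: [-0.8, -3.8, 15.8]
finger_gap: 0.0445
```

Call:
{"op": "drive_tool", "data": {"plan": [[0,0,-1,0,3],[0,0,-2.5,0,3],[0.1,-1.3,-3,0,3],[0.3,-2.7,-3,0,3],[0.4,-4,-3,0,3],[0.4,-4,-3,0,3],[0.4,-4,-2,0,3],[0.4,-4,-1.2,0,3],[0.4,-4,-0.6,0,3],[0.4,-4,-0.3,0,3],[0.4,-4,-0.1,0,3],[0.4,-4,-0.1,0,3],[0.4,-4,-0.1,0,3]]}}

```text
clock: 42.0
position: [0.5481, -0.2988, 0.0285]
tool_rot: [-0.0, 0.997, 0.081, -0.0]
ft_force: [-11.9, 3.7, 28.8]
finger_gap: 0.0439
```

Call:
{"op": "drive_tool", "data": {"plan": [[0,0,-0.2,0,3],[0,0,-0.3,0,4.5],[0,0,-0.3,0,5.5],[0,0,-0.3,0,6.5],[0,0,-0.3,0,7.5],[0,0,-0.3,0,8.54],[0,0,-0.4,0,8.54],[0,0,-4,0,8.54],[0,0,-9,0,8.54],[0,0,-14,0,8.54],[0,0,-19,0,8.54],[0,-6,-20,0,8.54],[0,-6,-20,0,8.54],[0,-6,-20,0,8.54]]}}

```text
clock: 43.4
position: [0.5392, -0.2367, 0.2279]
tool_rot: [-0.0, 0.997, 0.083, 0.001]
ft_force: [-1.3, 0.7, -1.3]
finger_gap: 0.0849
```

Run:
```python
from h import *
grab("wrist","w13");grab("scene","s13");print(tool()[:3,3])
a=cv2.imread("pics/w13.png");b=cv2.imread("pics/s13.png")[140:385,75:402]
cv2.imwrite("pics/c13.png",np.hstack([cv2.resize(a,(440,330)),cv2.resize(b,(360,330))]))
```

```text
[ 0.53878108 -0.239238    0.22706862]
```

View pics/c13.png

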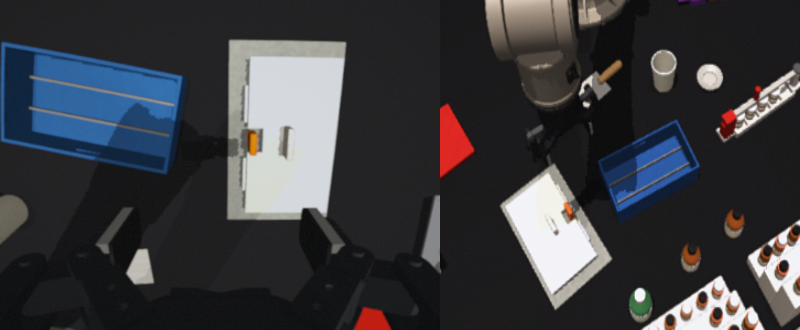

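The cover lies within the mat, about 1 cm off its middle, the tab is toward the case, and the bystanders are standing. One last numeric check, then I'll hand in.

Run:
```python
from h import *
np.set_printoptions(precision=4,suppress=True)
W=lambda a:np.array(a)*560/440
C=onplane("w13",W([[250,57],[344,57],[327,213],[246,213]]),.021);print("cover",C.mean(0),"mat [.5528,-.3228]",np.linalg.norm(np.diff(C,axis=0,append=C[:1]),axis=1))
q=cloud("w13")
for u,v in W([[265,75],[330,75],[265,195],[315,195]]).astype(int):print(np.median(q[v-3:v+4,u-3:u+4].reshape(-1,3),0))
q=cloud("s13");i=load("s13")["im"].astype(int);m=(i[...,0]>90)&(i[...,0]>2.2*i[...,1])&(q[...,2]>.088)&(q[...,2]<.105)&(q[...,1]>.15);print("knob (scene)",m.sum(),q[m].mean(0))
ok=abs(C.mean(0)[:2]-[.5528,-.3228]).max()<.03
print(ok, env.state()["ft_force"])
if ok: env.close_job(); print("handed in")
```

```text
cover [ 0.5539 -0.3312  0.021 ] mat [.5528,-.3228] [0.1161 0.2105 0.1165 0.208 ]
[ 0.6293 -0.2785  0.0206]
[ 0.6439 -0.3587  0.0207]
[ 0.4731 -0.3119  0.0206]
[ 0.4842 -0.381   0.0205]
knob (scene) 21 [0.5585 0.2306 0.0958]
True [-0.0318  0.0445 -0.6401]
the job is handed in; nothing more can be done
handed in
```

I handed the job in at about 43.5 s of the 210 s allowed. The hand-in reports no verdict, so the results below are my own checks.

- **Cover:** I pinched the tab, lifted the cover off and laid it on the mat. While I was loading jars it was knocked about 4 cm aside, so I gripped it again and re-centred it. The last check had its centre about 8 mm from the mat's. It was right way up, and four points on its top were level to within 0.2 mm.
- **Jars:** There were four jars. They stand in cells 1–4, with lid tops at 42.6–42.8 mm, which means they are on the cell floors. I last measured them just before closing the keeper. The later pictures show them still standing.
- **Keeper:** The bar is home in the red catch. From the wrist camera I measured it at 0.004 rad after letting go. The scene camera put the knob about 4 mm away from that, which fits the roughly 5 mm offset that camera had elsewhere.
- **Bystanders:** The bottles and the cup are standing in the final picture. I saw no sign they had moved, but did not measure them. The gripper is clear of everything.

The wrist force peaked at about 29 N while I set the cover down the second time, well under the limit. No other check failed or disagreed.

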